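# Reset the tripped sole warmer by feel, then set its dial

### The arm

A 6-joint arm with a two-finger parallel gripper is mounted at the origin on the work surface. World frame = base frame: x ahead of the robot, y to its left, z up, the work surface at z = 0. Lengths are in m, angles in rad, forces in N, time in s.
With the tool pointing down it reaches from about 0.35 to 0.875 m from the base axis. Payload 4.2 kg.
Tool frame: the origin (TCP) lies between the finger pads; the fingertips stand 11 mm ahead of it and the grasp point (between the pads) lies 8 mm behind it; z points along the fingers, y is the direction in which the jaws open and shut (so a half turn about z gives the same grasp; the last joint's range is limited). The gripper opens to 87 mm and grips with 3 to 60 N. Pads are 19 mm wide; open, the fingers measure 117 mm over their backs; the gripper's body (75 mm by 190 mm) begins 51 mm behind the grasp point.
Start: joints at [-1.035, 0.385, 0.008, 0, -1.194, -0.259], TCP at [0.171, -0.601, 0.234] pointing down, gripper open.
Joint ranges: [-3.14, 3.14], [-1.21, 2.06], [-1.07, 1.41], [-3.16, 2.05], [-2.99, -0.16], [-3.1, 3.1]. Speed limits (rad/s): [2.79, 2.79, 3.14, 3.14, 3.14, 3.14].

### API

Orientations are given as a rotation vector (axis times angle).
In Python, from cell import get_state, camera, camera_model, finish_job gives the robot as it stands.
- The arm moves only by the tool move_arm, never from a script. Its arguments are lists of equal length, an entry for each row: "xyz": the shift along the tool's x, y, z in m, a list of three; "spin": the turn about the tool's z in degrees. A call has 1 to 8 rows; each row shifts and turns the pose as measured when the row begins, along the tool's axes as they then stand; what a row does not reach is not made up. A row lasts 1/12 s, in which the tool goes at most 41.7 mm and 7.16 degrees, less where a joint would pass 70% of its speed; a pose out of reach is approached as far as the arm can. A call is refused whole if a number of a shift passes 0.0417 or a number of a turn 7.16, either way. A call with a gripper value outside its range is refused whole. "hand" is the opening, from -1 (shut) to 1 (fully open), set as the call begins (left out, the last holds). The fingers move at their own pace and stop on an object; "force" is the grip in N (left out, the last holds). Time passes only in rows, so rows that do not move let the fingers close. It gives the time, the measured TCP pose, the force and the opening at its end, in the units of the state.
- get_state(): the state, without advancing time (a new reading comes with each control period).
- camera(name): name is "scene" or "top" or "wrist"; returns the picture (400x640x3 uint8, blue, green, red); there is no depth.
- camera_model(name): a dict with "camera_matrix" (3x3 intrinsics, pixels), "position" and "rotation" of the camera in the world. Camera axes: x right, y up, looking along -z (the intrinsics and any distortion apply to the point x, -y, -z); pixel columns grow to the right and rows downward; lengths in m; the calibration is good to about 2 mm. A picture is of the moment at which its call begins: read the wrist's pose just before it. camera_model takes no time and is no camera call; for the wrist camera it gives the pose at the moment of the call.
- finish_job(): hands the job in, once; it reports no verdict.
The state is a dict: "t": time; "q": joint angles; "joint_velocities": joint speeds; "effort": joint torques, N m; "eef_pos": TCP position; "orientation": TCP orientation; "contact_force": force on the tool from outside, world axes, zero at the start; "ft_torque": the same for the moment, N m; "gripper_width": opening from 0.0 (shut) to 1.0 (fully open).
Only numpy, scipy, OpenCV 4.12 (cv2) and the standard library are available. Lean on these libraries where they do the work, as an engineer would, in place of code of your own. Each camera call takes 0.05 s, during which the arm holds its last target.

### The job

The sole warmer has tripped. Pick up the reset rod, sweep its tip along the hidden face under the warmer's overhanging front (the side towards the robot) until you feel the slot, and push the button inside the slot fully home so that the white tell-tale pin on top comes up. Then lay the rod back down flat on the bench, and after that turn the dial until its pointer lines up with the small steel marker clip, leaving the other things where they are.

Things in the scene. Friction and masses are not known exactly. Their poses are not given: they have to be found in the camera images.
- rod_grip (a point): Reset rod, lying on the bench at the start: a square wooden handle 70 mm long, 24 mm wide, 30 mm high with a plain round steel shaft, 8 mm diameter and 105 mm long, sticking out of one end along the handle's middle line; about 0.12 kg in all. This point is the centre of the handle, 15 mm above the bench when it lies flat. x runs along the rod from the handle to the tip; z up.
- rod_tip (a point): Blunt flat end of the reset rod's steel shaft, on its axis, 140 mm along x from the handle's centre.
- warmer: Sole warmer: a fixed grey steel cabinet, 220 mm deep (x), 310 mm wide (y), 140 mm high, with a ribbed plate on its rear top. Origin under its centre; x points from its front (towards the robot) to its rear, y to its left. Under the front of its top is a recess 150 mm wide and 30 mm deep, between two solid cheeks, open to the front and down to the bench, roofed from 92 mm up by the overhang.
- recess (a point): Mid width of the hidden face (the flat upright back of the recess), on its surface, 55 mm above the bench; x points into the warmer, y left. The overhang's and cheeks' front edge is 30 mm before it. One upright slot, 16 mm wide, 26 mm high (42 to 68 mm above the bench), is in this face; its middle lies anywhere from 40 mm left to 40 mm right of this point, to be found by feel.
- reset (a joint): Reset button filling the slot, 12 mm behind the hidden face: 0 tripped (out), grows as it is pushed straight in, 0.010 m at its stop (a rod tip on it is then 22 mm behind the face). It takes about 4 N to move, has no spring and stays where it is pushed. It may be pushed only with the rod.
- telltale (a joint): White tell-tale pin, 12 mm diameter, on the top of the warmer at its front right: it rises with the button by 1.4 times the button's travel, 0.014 m when the button is fully home. It is only an indicator.
- dial_grip (a point): Dial on the top of the warmer, at the front left: a black skirt of 26 mm radius and 8 mm high, with a bar on it 46 mm long, 14 mm wide, 22 mm high (8 to 30 mm above the dial's underside) and a white pointer line at one end. This point is on the turning axis, 20 mm above the dial's underside, which is 141 mm above the bench. x points along the bar to the pointer end, z up.
- dial (a joint): Dial angle: 0 with the pointer to the warmer's left (+y of the warmer), grows clockwise seen from above, up to 3.14 with the pointer to its right. Stiff by 0.03 N m; stays where left.
- marker: Small fixed steel marker clip, 12 x 5 x 4 mm, on the rim of the dial's scale, 42 mm from the dial's axis. The origin is on the dial's axis at the scale's surface (141 mm above the bench) and x points from the axis to the clip.
- sole: Bystander: black shoe sole with a yellow top, about 240 x 90 x 25 mm, lying left of the warmer; origin under its middle.
- jar: Bystander: closed jar 64 mm in diameter, 85 mm high, right of the warmer; origin under its centre.
- scissors: Bystander: scissors about 190 mm long, lying flat left of the warmer; origin on the bench at the pivot.
- rod: The whole reset rod, described under the handle's centre; its origin is the middle of the handle's underside.
There are look-alikes about, which are no part of the job. Of the things that look like the rod, take the one that is nearest to the robot's base at the start.

How it is judged:
On the way, in this order (a step that is already met when the one before it is completed fails the run):
1. the reset button is pushed home with the rod (value of joint reset above 0.0085 m and contact force between rod and the fingers above 0.5 N), for 0.1 s.
2. the rod lies flat on the bench, let go (height (world z) of each of rod_grip, rod_tip below 0.025 m and contact force between rod and the fingers below 0.05 N), for 0.2 s.
3. the dial's pointer stands at the marker clip (angle between the x axis of dial_grip and the x axis of marker, either way round below 0.12 rad), for 0.2 s.
At the end, for the whole second after the job is handed in: The reset button is in by at least 8.5 of its 10 mm, the rod lies flat and still on the bench (handle centre and tip lower than 25 mm), let go, and the dial's pointer is within 0.12 rad of the marker clip and still (all of step 2 and value of joint reset above 0.0085 m and angle between the x axis of dial_grip and the x axis of marker, either way round below 0.12 rad and velocity of joint dial between -0.05 and 0.05 rad/s and linear speed of rod below 0.02 m/s); the robot touches nothing.
It fails at once if a bystander (sole, jar or scissors) is moved by more than 25 mm (distance of any of sole, jar, scissors from where it was at the start of the episode above 0.025 m).
It also fails if it takes over 72 s, if anything falls off the work surface, if the arm or the gripper's body presses on something with over 40 N, if the wrist force passes 120 N, or if a joint passes its speed limit or range.

## Working session

There is one attempt and no reset: what is moved stays moved. The work goes in short steps, Python scripts to look and compute and a tool call to move; the robot and the scene stay as the last step left them, time stands still between calls to the robot, and variables do not carry over. Pictures are saved under pics/ and viewed, and the job is handed in when it is done.

Besides the shell and the picture viewer there is one more tool, called after "Emit:" as a command line: name --pt "numbers of a row" for each row, then --argument value for the rest. move_arm: Moves the arm, as the interface text tells. Its arguments: {"type":"object","properties":{"xyz":{"type":"array","items":{"type":"array","items":{"type":"number"}}},"spin":{"type":"array","items":{"type":"number"}},"hand":{"type":"number"},"force":{"type":"number"}},"required":["xyz","spin"]}

```bash
ls; mkdir -p pics; python3 - <<'E'
from cell import *
import cv2
s=get_state();print(s)
for n in("scene","top","wrist"):
    m=camera_model(n);print(n,m)
    cv2.imwrite(f"pics/{n}0.png",camera(n))
E
```

```text
pics
{'t': 0.0, 'q': array([-1.03536422e+00,  3.85574887e-01,  6.60406192e-03, -5.16477598e-04,
       -1.19402572e+00, -2.58619685e-01]), 'joint_velocities': array([-1.53890978e-03,  9.07216367e-05, -6.53531052e-04, -1.17823691e-03,
        1.71993083e-03, -8.66507416e-04]), 'effort': array([-1.40508058e-03, -3.90668356e+01,  1.87403959e+01,  4.21973929e+00,
        1.10404351e-02, -2.01139060e-04]), 'eef_pos': array([ 0.17067383, -0.60062363,  0.23243742]), 'orientation': array([ 0.43307604, -3.11118524, -0.00347838]), 'contact_force': array([ 0.06259255,  0.39910678, -0.41209136]), 'ft_torque': array([-0.00763853,  0.01770067, -0.01718053]), 'gripper_width': 0.9975859004308442}
scene {'camera_matrix': array([[414.89960491,   0.        , 319.62886513],
       [  0.        , 414.89960491, 195.0360609 ],
       [  0.        ,   0.        ,   1.        ]]), 'position': array([ 1.26896065, -0.42618893,  0.87091709]), 'rotation': array([0.71235506, 0.43972946, 1.0130576 ])}
top {'camera_matrix': array([[396.9655902 ,   0.        , 317.76914437],
       [  0.        , 396.9655902 , 199.57215127],
       [  0.        ,   0.        ,   1.        ]]), 'position': array([ 0.49806175, -0.05216791,  1.11709853]), 'rotation': array([ 0.06692979, -0.07464718, -1.56629351])}
wrist {'camera_matrix': array([[341.10896009,   0.        , 319.92552672],
       [  0.        , 341.10896009, 197.51056109],
       [  0.        ,   0.        ,   1.        ]]), 'position': array([ 0.10084478, -0.62097437,  0.38451744]), 'rotation': array([-0.18735788, -0.24965293,  1.83451408])}
```

View pics/top0.png

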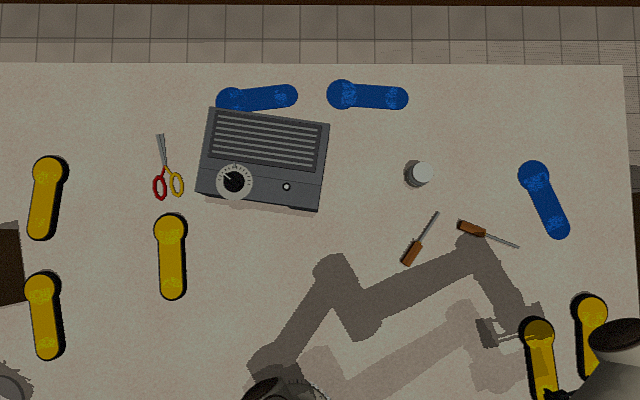

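View pics/scene0.png

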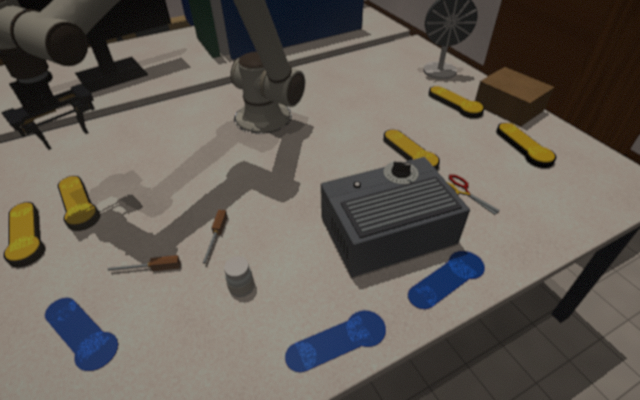

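View pics/wrist0.png

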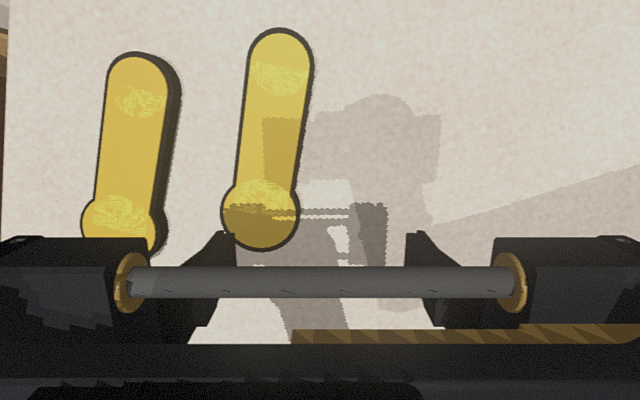

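Rod candidates are the brown handles in the top view: A at (412,250) with its tip near (437,212), and B at (472,229) with its tip near (519,247). I'll zoom in and measure both.

```bash
cat > h.py <<'E'
import numpy as np, cv2
from scipy.spatial.transform import Rotation as R
from cell import *
def ray(m,u,v):
    K=m["camera_matrix"];d=np.linalg.inv(K)@np.array([u,v,1.]);d=np.array([d[0],-d[1],-d[2]])
    return np.array(m["position"]),R.from_rotvec(m["rotation"]).as_matrix()@d
def onz(m,u,v,z):
    p,d=ray(m,u,v);return p+d*(z-p[2])/d[2]
def proj(m,P):
    c=R.from_rotvec(m["rotation"]).as_matrix().T@(np.array(P)-m["position"])
    q=m["camera_matrix"]@np.array([c[0],-c[1],-c[2]]);return q[:2]/q[2]
def tri(m1,a,m2,b):
    p1,d1=ray(m1,*a);p2,d2=ray(m2,*b)
    s=np.linalg.lstsq(np.c_[d1,-d2],p2-p1,rcond=None)[0]
    A,B=p1+d1*s[0],p2+d2*s[1];return (A+B)/2,np.linalg.norm(A-B)
E
python3 - <<'E'
from h import *
t=cv2.imread("pics/top0.png");m=camera_model("top")
cv2.imwrite("pics/c1.png",cv2.resize(t[195:280,390:530],None,fx=5,fy=5,interpolation=cv2.INTER_CUBIC))
cv2.imwrite("pics/c2.png",cv2.resize(t[95:220,185:340],None,fx=5,fy=4.8,interpolation=cv2.INTER_CUBIC))
s=cv2.imread("pics/scene0.png")
cv2.imwrite("pics/c3.png",cv2.resize(s[150:280,310:480],None,fx=4.5,fy=4.5,interpolation=cv2.INTER_CUBIC))
hsv=cv2.cvtColor(t,cv2.COLOR_BGR2HSV)
mk=cv2.inRange(hsv,(5,110,50),(18,255,200));mk[:195]=0;mk[280:]=0;mk[:,:390]=0;mk[:,530:]=0
cs,_=cv2.findContours(mk,0,2)
for c in cs:
    if cv2.contourArea(c)>20:
        r=cv2.minAreaRect(c);print(r);p=onz(m,*r[0],.025);print(p,np.hypot(*p[:2]))
for u,v in((437,212),(519,247)):print(onz(m,u,v,.015))
E
```

```text
((412.0384216308594, 253.6923065185547), (8.59785270690918, 25.51620864868164), 33.6900634765625)
[ 0.44928312 -0.31539278  0.025     ] 0.5489334429361211
((473.1500549316406, 229.05001831054688), (26.879358291625977, 9.486831665039062), 18.434947967529297)
[ 0.51697117 -0.48484338  0.025     ] 0.7087540396199302
[ 0.56417088 -0.38948687  0.015     ]
[ 0.4680444  -0.61423451  0.015     ]
```

View pics/c1.png

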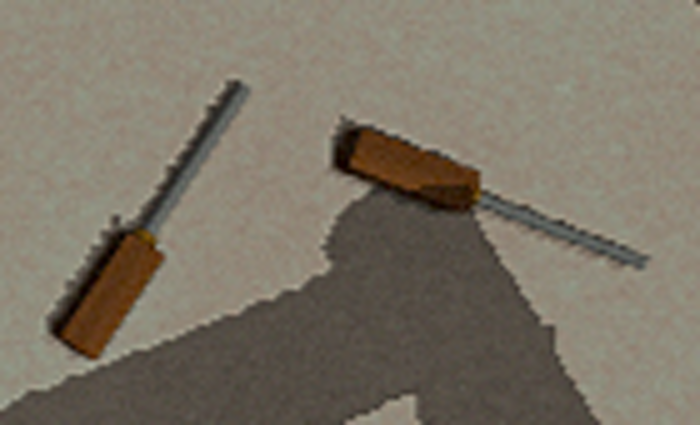

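View pics/c2.png

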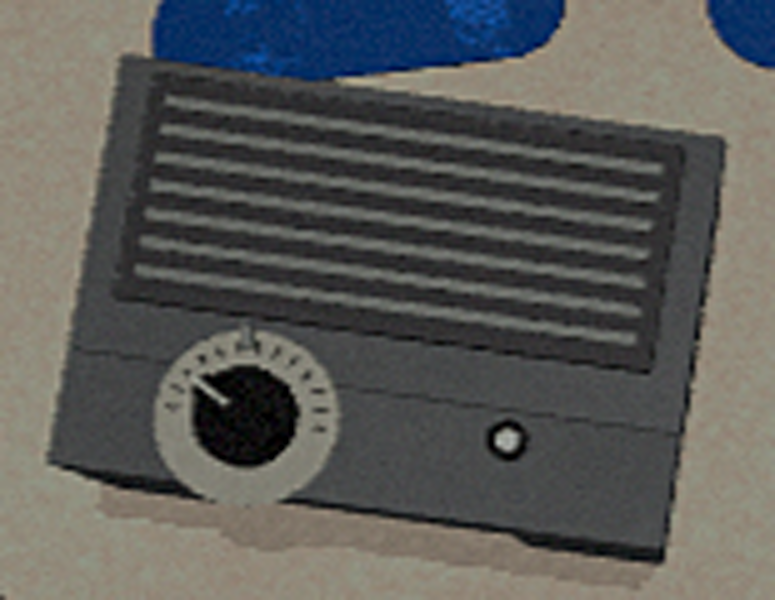

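View pics/c3.png

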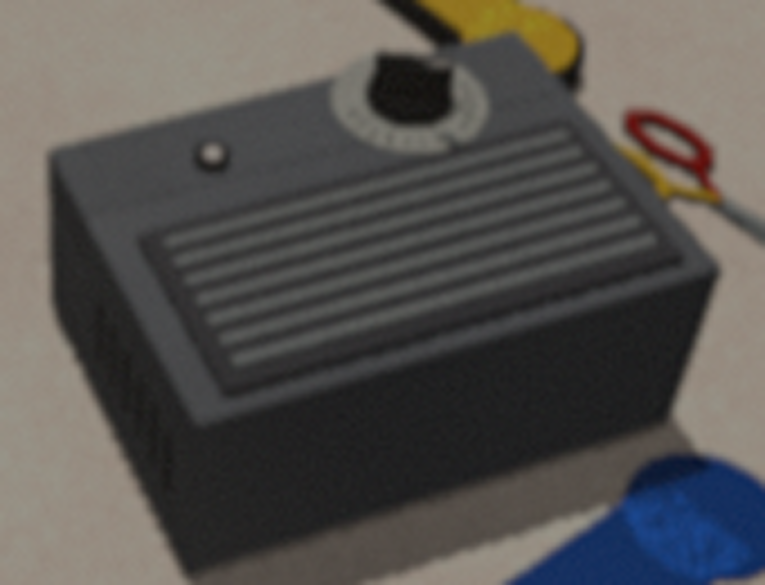

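Top view: rod A is at (412,254), base distance 0.549 m; look-alike B is at (473,229), 0.709 m. So I take A. The crops also show the dial near (234,181), the clip just above it, and the tell-tale at (286,186). Next I'll measure poses.

```bash
python3 - <<'E'
from h import *
m=camera_model("top");S=camera_model("scene")
f1=lambda x,y:(390+x/5-.4,195+y/5-.4)
f2=lambda x,y:(185+x/5-.4,95+y/4.8-.4)
f3=lambda x,y:(310+x/4.5-.4,150+y/4.5-.4)
print("handle corners",[onz(m,*f1(*c),.03).round(4) for c in((58,330),(97,358),(163,255),(125,232))])
hc=np.mean([onz(m,*f1(*c),.03) for c in((58,330),(97,358),(163,255),(125,232))],0);tip=onz(m,*f1(241,84),.017)
print(hc,tip,np.degrees(np.arctan2(*(tip-hc)[1::-1])),np.linalg.norm((tip-hc)[:2]))
C=[onz(m,*f2(*c),.14) for c in((120,57),(727,140),(665,552),(48,463))]
S3=[onz(S,*f3(*c),.14) for c in((720,270),(200,427),(50,155),(515,33))]
S3=[S3[0],S3[1],S3[2],S3[3]]
for n,Q in(("top",C),("scene",S3)):
    print(n,np.round(Q,4).tolist())
    RL,RR,FR,FL=Q
    print("d",[np.linalg.norm(a-b).round(4) for a,b in((RL,FL),(RR,FR),(RL,RR),(FL,FR))],"yaw",[np.degrees(np.arctan2(*(a-b)[1::-1])).round(2) for a,b in((RL,FL),(RR,FR))],[np.degrees(np.arctan2(*(a-b)[1::-1])).round(2)-90 for a,b in((RL,RR),(FL,FR))],"front mid",(FR+FL)/2)
d=onz(m,*f2(247,415),.141);k=onz(m,*f2(248,340),.145);p0=onz(m,*f2(190,375),.171);p1=onz(m,*f2(225,402),.171)
print("dial",d,"mk",k,np.degrees(np.arctan2(*(k-d)[1::-1])),np.linalg.norm(k-d),"ptr",np.degrees(np.arctan2(*(p0-p1)[1::-1])),p0,p1)
E
```

```text
handle corners [array([ 0.4308, -0.2844,  0.03  ]), array([ 0.4158, -0.3053,  0.03  ]), array([ 0.4715, -0.3423,  0.03  ]), array([ 0.4839, -0.3218,  0.03  ])]
[ 0.45049504 -0.31345741  0.03      ] [ 0.56572836 -0.39114168  0.017     ] -33.98578514088559 0.13897324983070702
top [[0.8211, 0.2192, 0.14], [0.778, -0.087, 0.14], [0.5616, -0.0565, 0.14], [0.6065, 0.2487, 0.14]]
d [np.float64(0.2167), np.float64(0.2185), np.float64(0.3092), np.float64(0.3085)] yaw [np.float64(-7.85), np.float64(-8.03)] [np.float64(-8.019999999999996), np.float64(-8.36)] front mid [0.58402948 0.09612207 0.14      ]
scene [[0.8233, 0.216, 0.14], [0.7807, -0.086, 0.14], [0.5681, -0.0565, 0.14], [0.6094, 0.2473, 0.14]]
d [np.float64(0.2162), np.float64(0.2147), np.float64(0.305), np.float64(0.3066)] yaw [np.float64(-8.33), np.float64(-7.91)] [np.float64(-8.030000000000001), np.float64(-7.739999999999995)] front mid [0.5887429  0.09540395 0.14      ]
dial [0.63163173 0.15078834 0.141     ] mk [0.67008429 0.15032382 0.145     ] -0.6921204459022424 0.03866284510757049 ptr 51.58873811361802 [0.64762803 0.17238308 0.171     ] [0.63404533 0.1552529  0.171     ]
```

```bash
cat >> h.py <<'E'
def plan(target,yaw=None,n=8):
    s=get_state();p=np.array(s["eef_pos"]);M=R.from_rotvec(s["orientation"])
    x=M.as_matrix()[:,0];cur=np.degrees(np.arctan2(x[1],x[0]))
    print("t",s["t"],"pos",p.round(4),"yaw",round(cur,2),"tool z",M.as_matrix()[:,2].round(4),"F",np.round(s["contact_force"],2),"w",round(s["gripper_width"],3))
    sp=0 if yaw is None else -((yaw-cur+180)%360-180)
    for i in range(n):
        d=M.as_matrix().T@((np.array(target)-p)/n)
        print((d*1000).round(1).tolist(),round(sp/n,2));M=M*R.from_euler("z",sp/n,degrees=True)
E
python3 -c "
from h import *
plan([.4505,-.3135,.12],146,14)"
```

```text
t 0.15 pos [ 0.1707 -0.6008  0.2327] yaw -164.15 tool z [-6.0e-04  1.6e-03 -1.0e+00] F [-0.44 -0.16 -0.21] w 0.996
[-24.8, 14.3, 8.1] 3.56
[-23.9, 15.8, 8.1] 3.56
[-22.9, 17.2, 8.1] 3.56
[-21.8, 18.6, 8.1] 3.56
[-20.6, 19.9, 8.1] 3.56
[-19.3, 21.2, 8.1] 3.56
[-17.9, 22.3, 8.1] 3.56
[-16.5, 23.4, 8.1] 3.56
[-15.0, 24.4, 8.1] 3.56
[-13.5, 25.3, 8.1] 3.56
[-11.9, 26.1, 8.1] 3.56
[-10.2, 26.7, 8.1] 3.56
[-8.6, 27.3, 8.1] 3.56
[-6.8, 27.8, 8.1] 3.56
```

Emit:
move_arm --pt "-0.025 0.014 0.008" --pt "-0.024 0.016 0.008" --pt "-0.023 0.017 0.008" --pt "-0.022 0.019 0.008" --pt "-0.021 0.02 0.008" --pt "-0.019 0.021 0.008" --pt "-0.018 0.022 0.008" --pt "-0.0165 0.0235 0.008" --spin '[3.6, 3.6, 3.6, 3.6, 3.6, 3.6, 3.6, 3.6]' --hand 0.2

```text
t: 0.82
eef_pos: [0.3355, -0.4362, 0.1647]
orientation: [-0.408, -3.113, -0.001]
contact_force: [0.8, -1.1, 0.6]
gripper_width: 0.609
```

```bash
python3 -c "
from h import *
plan([.4505,-.3135,.12],146,8)"
```

```text
t 0.8167 pos [ 0.3355 -0.4362  0.1647] yaw 165.07 tool z [-1.7e-03  7.0e-04 -1.0e+00] F [ 0.77 -1.15  0.56] w 0.609
[-9.9, 18.5, 5.6] 2.38
[-9.2, 18.9, 5.6] 2.38
[-8.4, 19.3, 5.6] 2.38
[-7.6, 19.6, 5.6] 2.38
[-6.7, 19.9, 5.6] 2.38
[-5.9, 20.2, 5.6] 2.38
[-5.1, 20.4, 5.6] 2.38
[-4.2, 20.6, 5.6] 2.38
```

Emit:
move_arm --pt "-0.01 0.0185 0.0056" --pt "-0.009 0.019 0.0056" --pt "-0.0085 0.0195 0.0056" --pt "-0.0075 0.0195 0.0056" --pt "-0.0065 0.02 0.0056" --pt "-0.006 0.02 0.0056" --pt "-0.005 0.0205 0.0056" --pt "-0.004 0.0205 0.0056" --spin '[2.4, 2.4, 2.4, 2.4, 2.4, 2.4, 2.4, 2.4]'

```text
t: 1.48
eef_pos: [0.4558, -0.3045, 0.1152]
orientation: [-0.944, -2.99, -0.003]
contact_force: [-0.2, 0.5, 0.8]
gripper_width: 0.6
```

```bash
python3 -c "
from h import *
m=camera_model('wrist');im=camera('wrist');cv2.imwrite('pics/w1.png',im)
plan([.4505,-.3135,.06],146,3)
for P in([.4505,-.3135,.03],[.4505-.116+.0,-.3135,.03]):print(proj(m,P))
e=np.array([np.cos(np.radians(-34)),np.sin(np.radians(-34)),0])
print(proj(m,np.array([.4505,-.3135,.03])-.035*e),proj(m,np.array([.4505,-.3135,.03])+.035*e),proj(m,np.array([.4505,-.3135,.015])+.14*e))"
```

```text
t 1.5333 pos [ 0.4577 -0.3025  0.114 ] yaw 144.99 tool z [-0.0058  0.0046 -1.    ] F [ 1.43  0.66 -1.35] w 0.605
[-0.3, -4.4, 18.0] -0.34
[-0.3, -4.4, 18.0] -0.34
[-0.2, -4.4, 18.0] -0.34
[305.74842588 208.47861288]
[202.53902428  69.84510087]
[304.28271956 160.72504091] [307.11008963 252.84241699] [311.14283615 356.10596835]
```

View pics/w1.png

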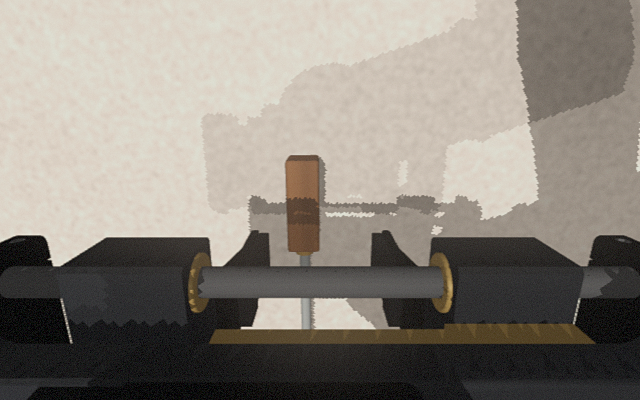

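The wrist view shows the handle centred at (303,203) between the fingers, with the shaft running under the gripper. That agrees with my projection to about 2 mm. I'll descend.

```bash
python3 -c "
from h import *
plan([.4505,-.3135,.016],146,6)"
```

```text
t 1.5333 pos [ 0.4577 -0.3025  0.114 ] yaw 144.99 tool z [-0.0058  0.0046 -1.    ] F [ 1.43  0.66 -1.35] w 0.605
[-0.2, -2.2, 16.3] -0.17
[-0.2, -2.2, 16.3] -0.17
[-0.2, -2.2, 16.3] -0.17
[-0.2, -2.2, 16.3] -0.17
[-0.2, -2.2, 16.3] -0.17
[-0.2, -2.2, 16.3] -0.17
```

Emit:
move_arm --pt "0 -0.004 0.012" --pt "0 -0.004 0.016" --pt "0 -0.003 0.016" --pt "0 -0.002 0.016" --pt "0 0 0.016" --pt "0 0 0.01" --spin '[-0.3, -0.3, -0.3, 0, 0, 0]'

```text
t: 2.03
eef_pos: [0.4534, -0.3117, 0.0262]
orientation: [-0.908, -3.006, -0.004]
contact_force: [-0.5, 0.7, -0.7]
gripper_width: 0.603
```

```bash
python3 -c "
from h import *
plan([.4505,-.3135,.016],146,2)"
```

```text
t 2.0333 pos [ 0.4534 -0.3117  0.0262] yaw 146.38 tool z [-8.0e-04  2.6e-03 -1.0e+00] F [-0.47  0.69 -0.73] w 0.603
[0.7, -1.6, 5.1] 0.19
[0.7, -1.6, 5.1] 0.19
```

Emit:
move_arm --pt "0.001 -0.0015 0.005" --pt "0.0 -0.001 0.0045" --pt "0 0 0" --spin '[0.2, 0.2, 0]'

```text
t: 2.28
eef_pos: [0.4494, -0.3129, 0.0138]
orientation: [-0.918, -2.998, -0.004]
contact_force: [0.8, 0.3, -0.0]
gripper_width: 0.604
```

Emit:
move_arm --pt "0 0 0" --pt "0 0 0" --pt "0 0 0" --pt "0 0 0" --pt "0 0 0" --pt "0 0 0" --spin '[0, 0, 0, 0, 0, 0]' --hand -1 --force 45

```text
t: 2.78
eef_pos: [0.4514, -0.3138, 0.0169]
orientation: [-0.919, -3.003, -0.003]
contact_force: [-0.4, 0.3, -1.2]
gripper_width: 0.273
```

```bash
python3 -c "
from h import *
plan([.4505,-.3135,.1],146,3)"
```

```text
t 2.7833 pos [ 0.4514 -0.3138  0.0169] yaw 145.97 tool z [-1.0e-04  2.1e-03 -1.0e+00] F [-0.39  0.31 -1.16] w 0.273
[0.3, -0.0, -27.7] -0.01
[0.3, -0.0, -27.7] -0.01
[0.3, -0.0, -27.7] -0.01
```

Gripped: the opening is 23.8 mm, matching the 24 mm handle. I'll lift and move to the recess front, right side first.

```bash
python3 -c "
from h import *
plan([.395,.0743,.075],172,16)"
```

```text
t 2.7833 pos [ 0.4514 -0.3138  0.0169] yaw 145.97 tool z [-1.0e-04  2.1e-03 -1.0e+00] F [-0.39  0.31 -1.16] w 0.273
[16.5, 18.1, -3.6] -1.63
[16.0, 18.6, -3.6] -1.63
[15.4, 19.0, -3.6] -1.63
[14.9, 19.5, -3.6] -1.63
[14.3, 19.9, -3.6] -1.63
[13.8, 20.3, -3.6] -1.63
[13.2, 20.7, -3.6] -1.63
[12.6, 21.0, -3.6] -1.63
[12.0, 21.4, -3.6] -1.63
[11.4, 21.7, -3.6] -1.63
[10.8, 22.0, -3.6] -1.63
[10.1, 22.3, -3.6] -1.63
[9.5, 22.6, -3.6] -1.63
[8.8, 22.9, -3.6] -1.63
[8.2, 23.1, -3.6] -1.63
[7.5, 23.3, -3.6] -1.63
```

Emit:
move_arm --pt "0.004 0 -0.014" --pt "0.012 0.008 -0.018" --pt "0.018 0.016 -0.014" --pt "0.018 0.019 -0.008" --pt "0.018 0.02 0" --pt "0.016 0.02 0" --pt "0.014 0.02 0" --pt "0.013 0.02 0" --spin '[0, 0, -1.6, -2.4, -2.4, -2.4, -2.4, -2.4]'

```text
t: 3.45
eef_pos: [0.412, -0.1477, 0.0735]
orientation: [0.554, 3.09, 0.005]
contact_force: [0.2, 0.2, -1.1]
gripper_width: 0.276
```

```bash
python3 -c "
from h import *
plan([.395,.0743,.065],172,8)"
```

```text
t 3.45 pos [ 0.412  -0.1477  0.0735] yaw 159.69 tool z [ 0.0031  0.0026 -1.    ] F [ 0.18  0.23 -1.08] w 0.276
[11.6, 25.3, 1.1] -1.54
[10.9, 25.6, 1.1] -1.54
[10.3, 25.9, 1.1] -1.54
[9.6, 26.1, 1.1] -1.54
[8.9, 26.4, 1.1] -1.54
[8.1, 26.6, 1.1] -1.54
[7.4, 26.8, 1.1] -1.54
[6.7, 27.0, 1.1] -1.54
```

Emit:
move_arm --pt "0.0115 0.025 0.001" --pt "0.011 0.0255 0.001" --pt "0.0105 0.026 0.001" --pt "0.0095 0.026 0.001" --pt "0.009 0.0265 0.001" --pt "0.008 0.0265 0.001" --pt "0.0075 0.02 0.001" --pt "0.005 0.012 0.001" --spin '[-1.6, -1.6, -1.6, -1.6, -1.6, -1.6, -1.6, -1]'

```text
t: 4.12
eef_pos: [0.3887, 0.0633, 0.068]
orientation: [0.201, 3.127, 0.01]
contact_force: [0.9, 0.6, -1.7]
gripper_width: 0.274
```

```bash
python3 -c "
from h import *
plan([.4086,.0743,.057],172,4)"
```

```text
t 4.1167 pos [0.3887 0.0633 0.068 ] yaw 172.63 tool z [ 0.009   0.0055 -0.9999] F [ 0.85  0.56 -1.66] w 0.274
[-4.6, 3.3, 2.8] 0.16
[-4.6, 3.4, 2.8] 0.16
[-4.5, 3.4, 2.8] 0.16
[-4.5, 3.4, 2.8] 0.16
```

Emit:
move_arm --pt "-0.006 0.001 0.003" --pt "-0.005 0.001 0.003" --pt "-0.004 0.002 0.003" --pt "-0.003 0.002 0.002" --pt "0 0 0" --pt "0 0 0" --spin '[0.2, 0.2, 0.2, 0, 0, 0]'

```text
t: 4.62
eef_pos: [0.4093, 0.0682, 0.0564]
orientation: [0.216, 3.125, 0.011]
contact_force: [-0.6, 0.4, -0.8]
gripper_width: 0.271
```

```bash
python3 -c "
from h import *
plan([.4086,.0743,.057],172,4)
for n in('top','scene'):
  im=camera(n);m=camera_model(n)
  s=get_state();M=R.from_rotvec(s['orientation']).as_matrix();p=np.array(s['eef_pos'])
  tip=p+M@[-.14,0,.002];u=proj(m,tip);h=proj(m,p+M@[0,0,.002]);print(n,tip,u,h)
  c=np.clip(((u+h)/2).astype(int),60,None)
  cv2.imwrite('pics/r_%s.png'%n,cv2.resize(im[c[1]-60:c[1]+60,c[0]-80:c[0]+80],None,fx=5,fy=5,interpolation=2));print(c)
"
```

```text
t 4.6167 pos [0.4093 0.0682 0.0564] yaw 172.1 tool z [ 0.0095  0.0061 -0.9999] F [-0.64  0.36 -0.76] w 0.271
[0.4, 1.5, -0.2] 0.02
[0.4, 1.5, -0.2] 0.02
[0.4, 1.5, -0.2] 0.02
[0.4, 1.5, -0.2] 0.02
top [0.54798623 0.04899427 0.05564765] [277.97487033 216.59293958] [270.10892259 269.01582844]
[274 242]
scene [0.5478339  0.04908642 0.05574897] [350.18940952 189.38374059] [332.12951865 160.55397704]
[341 174]
```

View pics/r_top.png

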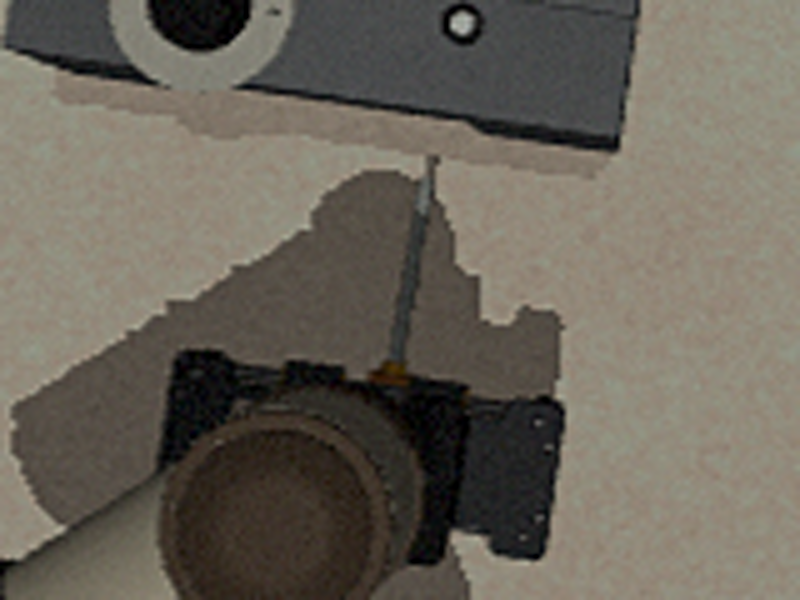

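View pics/r_scene.png

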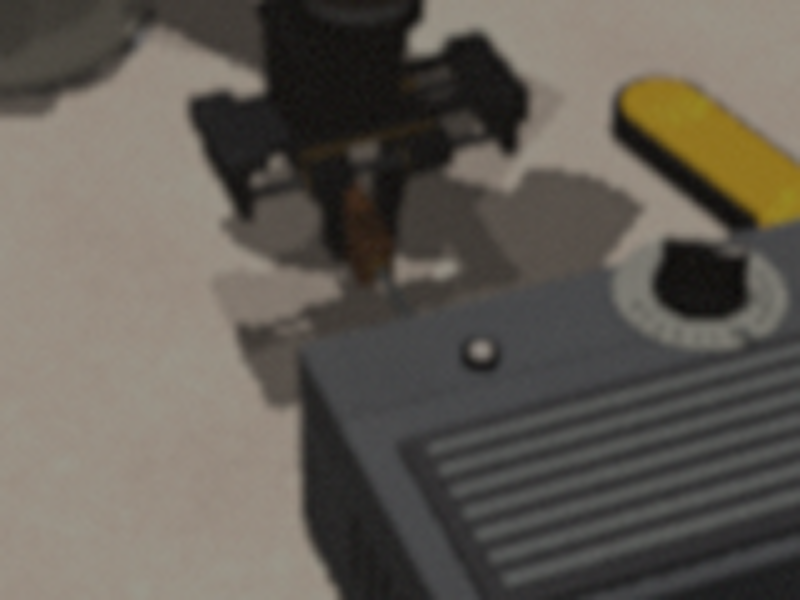

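Top view: the shaft tip is at (280,213), against (278,216.6) predicted, so the rod may sit a few mm further forward. I'll recompute the tip in warmer coordinates.

```bash
cat >> h.py <<'E'
WD=np.array([np.cos(np.radians(-8.05)),np.sin(np.radians(-8.05)),0]);WL=np.array([-WD[1],WD[0],0]);FACE=np.array([.6135,.092,0])
def wc(P): d=np.array(P)-FACE; return (d@WD*1000).round(1),(d@WL*1000).round(1)
E
python3 -c "
from h import *
m=camera_model('top')
print(wc(onz(m,280,213.2,.057)),wc([.548,.049,0]))"
```

```text
(np.float64(-49.2), np.float64(-55.9)) (np.float64(-58.8), np.float64(-51.7))
```

Emit:
move_arm --pt "-0.006 0.003 0" --pt "-0.008 0.003 0" --pt "-0.008 0.001 0" --pt "-0.008 0 0" --pt "-0.006 0 0" --pt "-0.004 0 0" --pt "0 0 0" --spin '[0, 0, 0, 0, 0, 0, 0]'

```text
t: 5.3
eef_pos: [0.4551, 0.0692, 0.0574]
orientation: [0.217, 3.123, 0.012]
contact_force: [-0.7, 0.0, -0.8]
gripper_width: 0.273
```

Emit:
move_arm --pt "-0.003 0 0" --pt "-0.002 0 0" --pt "0 0 0" --spin '[0, 0, 0]'

```text
t: 5.55
eef_pos: [0.4602, 0.068, 0.0571]
orientation: [0.218, 3.124, 0.011]
contact_force: [0.3, -0.4, -0.8]
gripper_width: 0.273
```

Emit:
move_arm --pt "-0.003 0.001 0" --pt "-0.003 0.001 0" --pt "0 0 0" --spin '[0, 0, 0]'

```text
t: 5.8
eef_pos: [0.4665, 0.0692, 0.0572]
orientation: [0.218, 3.124, 0.011]
contact_force: [1.0, 0.8, -0.6]
gripper_width: 0.273
```

Emit:
move_arm --pt "-0.003 0 0" --pt "-0.002 0 0" --pt "0 0 0" --spin '[0, 0, 0]'

```text
t: 6.05
eef_pos: [0.4697, 0.0679, 0.0567]
orientation: [0.218, 3.129, 0.008]
contact_force: [-0.2, 0.8, -1.1]
gripper_width: 0.269
```

Emit:
move_arm --pt "-0.002 0 0" --pt "-0.002 0 0" --spin '[0, 0]'

```text
t: 6.22
eef_pos: [0.4698, 0.0662, 0.0557]
orientation: [-0.22, -3.131, -0.003]
contact_force: [-6.0, 1.9, 3.6]
gripper_width: 0.275
```

```bash
cat >> h.py <<'E'
def st():
    s=get_state();p=np.array(s['eef_pos']);M=R.from_rotvec(s['orientation']).as_matrix();F=np.array(s['contact_force'])
    print('t',round(s['t'],2),'pos',p.round(4),'z',M[:,2].round(4),'tip wc',wc(p+M@[-.14,0,.002]),'yaw',np.degrees(np.arctan2(M[1,0],M[0,0])).round(2),'Fw',(F@WD).round(2),(F@WL).round(2),F[2].round(2),'T',np.round(s['ft_torque'],2))
E
python3 -c "
from h import *
st()"
```

```text
t 6.22 pos [0.4698 0.0662 0.0557] z [-0.0031  0.0024 -1.    ] tip wc (np.float64(1.3), np.float64(-45.6)) yaw 171.96 Fw -6.26 1.05 3.61 T [0.21 1.38 0.07]
```

Contact with the face: about 6 N, at the predicted depth. Now I'll sweep left with a light push.

Emit:
move_arm --pt "0.001 0.003 0" --pt "-0.001 0.004 0" --pt "-0.001 0.004 0" --pt "-0.001 0.004 0" --spin '[0, 0, 0, 0]'

```text
t: 6.55
eef_pos: [0.4718, 0.08, 0.0549]
orientation: [-0.226, -3.125, 0.001]
contact_force: [-3.6, -1.2, -1.3]
gripper_width: 0.273
```

```bash
python3 -c "
from h import *
st()"
```

```text
t 6.55 pos [0.4718 0.08   0.0549] z [-8.4e-03  2.0e-04 -1.0e+00] tip wc (np.float64(1.3), np.float64(-32.3)) yaw 171.73 Fw -3.42 -1.68 -1.34 T [-0.41  0.92 -0.24]
```

Emit:
move_arm --pt "-0.001 0.0035 -0.0005" --pt "-0.001 0.0035 -0.0005" --pt "-0.001 0.0035 -0.0005" --pt "-0.001 0.0035 -0.0005" --spin '[0, 0, 0, 0]'

```text
t: 6.88
eef_pos: [0.4737, 0.0924, 0.0551]
orientation: [-0.232, -3.114, 0.009]
contact_force: [-4.1, -1.8, -0.7]
gripper_width: 0.271
```

```bash
python3 -c "
from h import *
st()"
```

```text
t 6.88 pos [0.4737 0.0924 0.0551] z [-0.0193 -0.0043 -0.9998] tip wc (np.float64(1.4), np.float64(-20.3)) yaw 171.49 Fw -3.8 -2.32 -0.66 T [-0.61  1.35 -0.38]
```

Emit:
move_arm --pt "0.0 0.0035 -0.001" --pt "-0.0005 0.0035 -0.001" --pt "-0.0005 0.0035 -0.001" --pt "-0.0005 0.0035 -0.0005" --spin '[0.1, 0.1, 0.1, 0.1]'

```text
t: 7.22
eef_pos: [0.4761, 0.1068, 0.0579]
orientation: [-0.245, -3.109, 0.012]
contact_force: [-3.2, -1.9, -1.1]
gripper_width: 0.269
```

```bash
python3 -c "
from h import *
st()"
```

```text
t 7.22 pos [0.4761 0.1068 0.0579] z [-0.0232 -0.0058 -0.9997] tip wc (np.float64(1.8), np.float64(-7.0)) yaw 170.99 Fw -2.89 -2.35 -1.09 T [-0.4   1.02 -0.2 ]
```

Emit:
move_arm --pt "0.0 0.0035 0" --pt "-0.0005 0.0035 -0.0005" --pt "-0.0005 0.0035 -0.0005" --pt "-0.0005 0.0035 -0.0005" --spin '[-0.3, -0.2, -0.2, -0.2]'

```text
t: 7.55
eef_pos: [0.4814, 0.1203, 0.0601]
orientation: [-0.229, -3.112, 0.015]
contact_force: [0.6, -12.3, -0.9]
gripper_width: 0.277
```

```bash
python3 -c "
from h import *
st()"
```

```text
t 7.55 pos [0.4814 0.1203 0.0601] z [-0.0221 -0.0079 -0.9997] tip wc (np.float64(5.1), np.float64(8.6)) yaw 171.58 Fw 2.3 -12.13 -0.88 T [-3.23 -0.18 -1.4 ]
```

Slot felt: the tip advanced and a 12 N side force appeared at its left wall. I'll ease right and push in.

Emit:
move_arm --pt "-0.001 -0.004 0.0005" --pt "-0.003 -0.001 0" --pt "-0.003 0 0" --pt "-0.002 0 0" --spin '[0, 0, 0, 0]'

```text
t: 7.88
eef_pos: [0.4896, 0.1132, 0.0596]
orientation: [-0.232, -3.109, 0.018]
contact_force: [-6.6, -0.8, 0.6]
gripper_width: 0.271
```

```bash
python3 -c "
from h import *
st()"
```

```text
t 7.88 pos [0.4896 0.1132 0.0596] z [-0.0242 -0.0096 -0.9997] tip wc (np.float64(14.3), np.float64(2.4)) yaw 171.46 Fw -6.43 -1.67 0.57 T [-0.22  1.66 -0.17]
```

Emit:
move_arm --pt "-0.003 0.0003 0" --pt "-0.003 0.0003 0" --pt "-0.003 0.0003 0" --pt "-0.003 0.0003 0" --pt "-0.003 0 0" --spin '[-0.1, -0.1, 0, 0, 0]'

```text
t: 8.3
eef_pos: [0.4987, 0.1112, 0.0585]
orientation: [-0.227, -3.094, 0.027]
contact_force: [-11.6, 0.7, 3.5]
gripper_width: 0.276
```

```bash
python3 -c "
from h import *
st()"
```

```text
t 8.3 pos [0.4987 0.1112 0.0585] z [-0.0399 -0.0144 -0.9991] tip wc (np.float64(23.5), np.float64(2.0)) yaw 171.59 Fw -11.63 -0.89 3.48 T [ 0.12  2.76 -0.18]
```

Emit:
move_arm --pt "-0.003 0 -0.0005" --pt "-0.004 0 -0.0005" --pt "-0.003 0 -0.0005" --spin '[0, 0, 0]'

```text
t: 8.55
eef_pos: [0.4984, 0.1082, 0.0577]
orientation: [-0.227, -3.071, 0.039]
contact_force: [-11.0, 3.4, 4.3]
gripper_width: 0.273
```

```bash
python3 -c "
from h import *
st()
a=camera('top');b=camera('scene');o=cv2.imread('pics/scene0.png')
r=lambda i:cv2.resize(i[170:200,340:380],(390,292),interpolation=2)
cv2.imwrite('pics/tt.png',np.hstack([r(o),r(b)]))
cv2.imwrite('pics/tt2.png',cv2.resize(a[150:290,220:340],None,fx=4,fy=4,interpolation=2))
st()"
```

```text
t 8.55 pos [0.4984 0.1082 0.0577] z [-0.0632 -0.0204 -0.9978] tip wc (np.float64(23.4), np.float64(-1.2)) yaw 171.51 Fw -11.37 1.8 4.33 T [0.72 2.41 0.07]
t 8.65 pos [0.4985 0.1083 0.0577] z [-0.063  -0.0203 -0.9978] tip wc (np.float64(23.5), np.float64(-1.1)) yaw 171.51 Fw -11.61 0.32 3.12 T [ 0.64  2.76 -0.01]
```

View pics/tt.png

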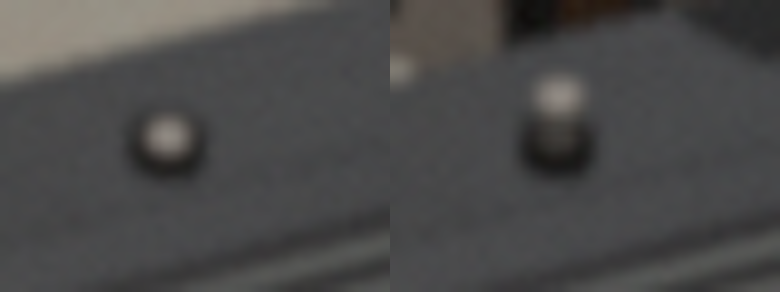

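View pics/tt2.png

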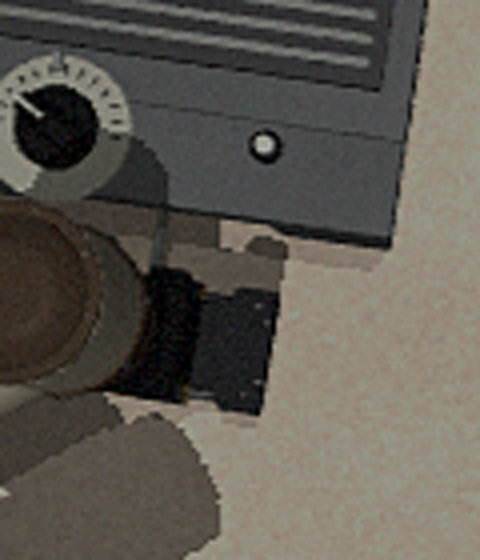

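The scene view shows the white pin risen about 4.4 px (crop row 137 to 94). I'll convert that to mm.

```bash
python3 -c "
from h import *
S=camera_model('scene');m=camera_model('top')
p=onz(m,286.2,186.5,.142)
a=[proj(S,p+[0,0,h]) for h in(0,.0119,.014)];print(p,a)
o=cv2.imread('pics/scene0.png');b=camera('scene')
for i in(o,b):
  g=cv2.cvtColor(i[170:200,345:372],6).astype(float);w=np.clip(g-115,0,None);w[:, :6]=0;w[:6]=0
  print(g.max(),(w.sum(1)*np.arange(30)).sum()/w.sum()+170,(w.sum(0)*np.arange(27)).sum()/w.sum()+345)
"
```

```text
[0.61841895 0.02133877 0.142     ] [array([356.52274273, 185.14184881]), array([356.75592878, 181.73159646]), array([356.79745807, 181.12424723])]
147.0 183.48076923076923 356.61538461538464
135.0 179.42352941176472 356.9529411764706
```

The rise is about 14.1 mm, so the button is fully home. I'll withdraw along the rod axis.

Emit:
move_arm --pt "0.004 0 0" --pt "0.008 0 0" --pt "0.01 0 0" --pt "0.012 0 0" --pt "0.014 0 0" --pt "0.014 0 0" --pt "0.014 0 0" --pt "0.014 0 0" --spin '[0, 0, 0, 0, 0, 0, 0, 0]'

```text
t: 9.37
eef_pos: [0.4184, 0.1286, 0.0659]
orientation: [-0.221, -3.1, 0.017]
contact_force: [0.7, -0.3, -1.7]
gripper_width: 0.27
```

```bash
python3 -c "
from h import *
st()
plan([.40,-.12,.05],172,8)
a=camera('top')
cv2.imwrite('pics/t3.png',a)"
```

```text
t 9.37 pos [0.4184 0.1286 0.0659] z [-0.0346 -0.0082 -0.9994] tip wc (np.float64(-58.5), np.float64(8.6)) yaw 171.83 Fw 0.75 -0.21 -1.71 T [ 0.04 -0.06  0.03]
t 9.3667 pos [0.4184 0.1286 0.0659] yaw 171.83 tool z [-0.0346 -0.0082 -0.9994] F [ 0.72 -0.32 -1.71] w 0.27
[-2.2, -31.1, 2.3] -0.02
[-2.2, -31.1, 2.3] -0.02
[-2.2, -31.1, 2.3] -0.02
[-2.2, -31.1, 2.3] -0.02
[-2.2, -31.1, 2.3] -0.02
[-2.1, -31.1, 2.3] -0.02
[-2.1, -31.1, 2.3] -0.02
[-2.1, -31.1, 2.3] -0.02
```

View pics/t3.png

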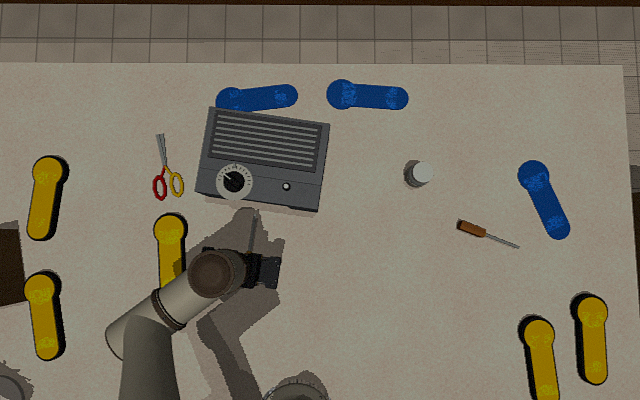

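Emit:
move_arm --pt "-0.002 -0.02 0.002" --pt "-0.002 -0.031 0.003" --pt "-0.002 -0.031 0.003" --pt "-0.002 -0.031 0.003" --pt "-0.002 -0.031 0.003" --pt "-0.002 -0.031 0.004" --pt "-0.001 -0.03 0.004" --pt "-0.001 -0.02 0.006" --spin '[0, 0, 0, 0, 0, 0, 0, 0]'

```text
t: 10.08
eef_pos: [0.4141, -0.0929, 0.045]
orientation: [0.174, 3.134, 0.007]
contact_force: [0.3, -0.9, -1.2]
gripper_width: 0.27
```

```bash
python3 -c "
from h import *
st()"
```

```text
t 10.08 pos [ 0.4141 -0.0929  0.045 ] z [ 0.0027  0.0043 -1.    ] tip wc (np.float64(-31.6), np.float64(-206.9)) yaw 173.63 Fw 0.38 -0.87 -1.23 T [-0.03  0.01  0.03]
```

Emit:
move_arm --pt "0 0 0.007" --pt "0 0 0.007" --pt "0 0 0.006" --pt "0 0 0.004" --pt "0 0 0.002" --pt "0 0 0" --spin '[0, 0, 0, 0, 0, 0]'

```text
t: 10.58
eef_pos: [0.4192, -0.0931, 0.0182]
orientation: [0.17, 3.125, 0.008]
contact_force: [-0.5, -1.8, 2.3]
gripper_width: 0.276
```

```bash
python3 -c "
from h import *
st()
cv2.imwrite('pics/s4.png',cv2.resize(camera('scene')[140:290,160:360],None,fx=4,fy=4,interpolation=2))"
```

```text
t 10.58 pos [ 0.4192 -0.0931  0.0182] z [ 0.0126  0.0046 -0.9999] tip wc (np.float64(-26.5), np.float64(-206.0)) yaw 173.78 Fw -0.29 -1.88 2.27 T [-0.68  0.37  0.09]
```

View pics/s4.png

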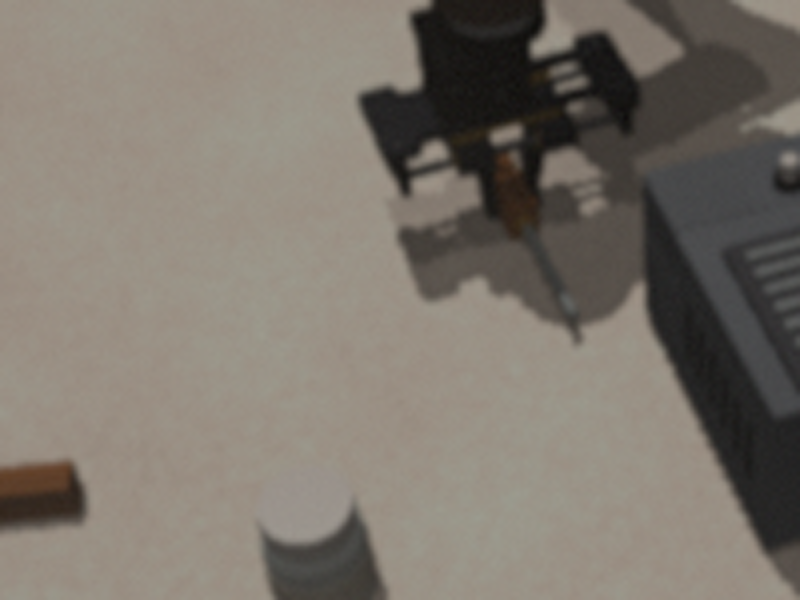

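The scene crop shows the rod held just at the bench with its shaft tip at about (577,340), clear of everything. Contact is about 2 N, so I'll release.

Emit:
move_arm --pt "0 0 0" --pt "0 0 0" --pt "0 0 0" --pt "0 0 0" --spin '[0, 0, 0, 0]' --hand 0.2

```text
t: 10.97
eef_pos: [0.4209, -0.0913, 0.0192]
orientation: [0.166, 3.121, 0.01]
contact_force: [-0.2, -0.7, 0.3]
gripper_width: 0.486
```

Emit:
move_arm --pt "0 0 -0.004" --pt "0 0 -0.01" --pt "0 0 -0.02" --pt "0 0 -0.03" --pt "0 0 -0.035" --pt "0 0 -0.035" --pt "0 0 -0.035" --pt "0 0 -0.02" --spin '[0, 0, 0, 0, 0, 0, 0, 0]'

```text
t: 11.63
eef_pos: [0.414, -0.0929, 0.2144]
orientation: [0.168, 3.132, 0.007]
contact_force: [0.7, 0.1, -0.7]
gripper_width: 0.599
```

```bash
python3 -c "
from h import *
st();S=camera('scene');T=camera('top')
cv2.imwrite('pics/s5.png',cv2.resize(S[140:290,160:360],None,fx=4,fy=4,interpolation=2))
cv2.imwrite('pics/t5.png',cv2.resize(T[145:220,195:275],None,fx=8,fy=8,interpolation=2))
cv2.imwrite('pics/w5.png',camera('wrist'))
"
```

```text
t 11.63 pos [ 0.414  -0.0929  0.2144] z [ 0.0055  0.0042 -1.    ] tip wc (np.float64(-31.7), np.float64(-206.4)) yaw 173.85 Fw 0.65 0.17 -0.74 T [ 0.01 -0.14  0.01]
```

View pics/s5.png

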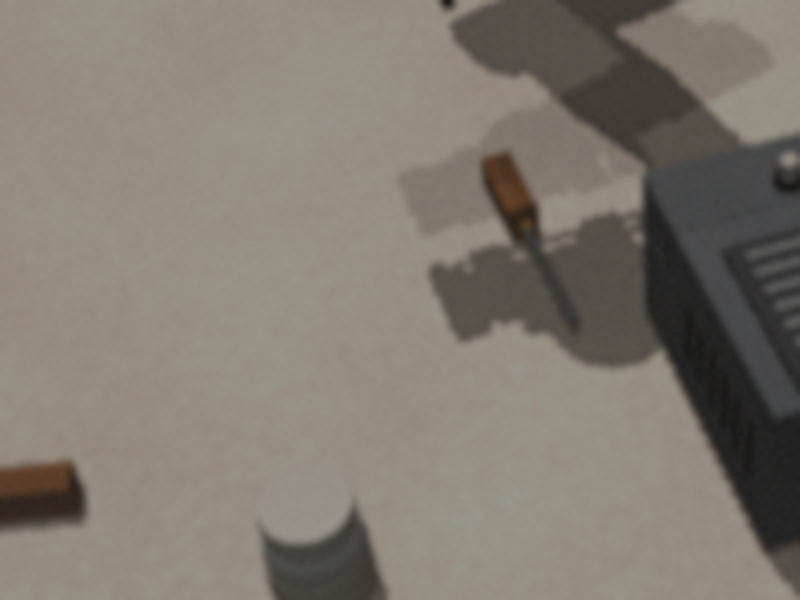

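View pics/t5.png

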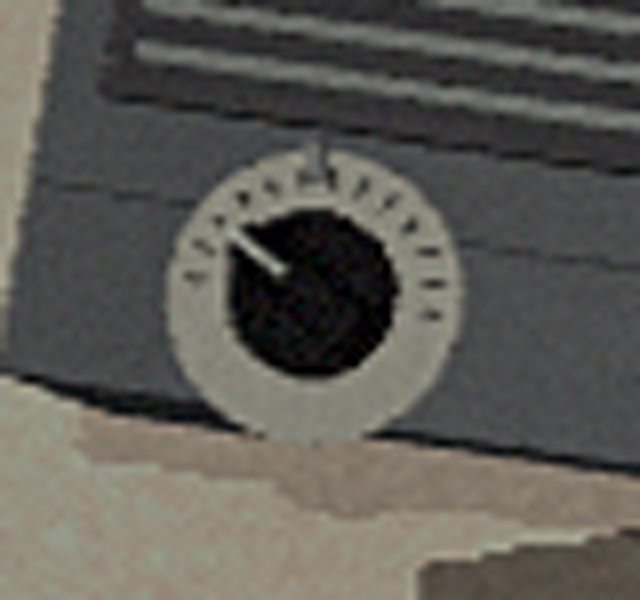

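The rod lies flat and free. In the top view the dial is centred at crop (315,293), with its pointer at (232,232) and the clip at (318,165). I'll go above the dial.

```bash
python3 -c "
from h import *
m=camera_model('top')
g=lambda x,y:(195+x/8-.44,145+y/8-.44)
d=onz(m,*g(315,293),.1415);k=onz(m,*g(318,163),.145);p0=onz(m,*g(232,231),.171);p1=onz(m,*g(284,270),.171)
an=lambda a,b:np.degrees(np.arctan2(*(b-a)[1::-1]))
print(d,k,an(d,k),np.linalg.norm(k-d),an(p1,p0),an(d,p0),np.linalg.norm((p0-d)[:2]))
plan([d[0],d[1],.25],232,12)"
```

```text
[0.63124655 0.15083812 0.1415    ] [0.67133376 0.15007931 0.145     ] -1.0844232391014035 0.04024686386891029 53.47020655963968 52.62105537707499 0.024158046068812774
t 11.7833 pos [ 0.4136 -0.0927  0.2122] yaw 173.81 tool z [ 0.0045  0.0052 -1.    ] F [-0.39  0.35 -0.26] w 0.602
[-15.9, 22.1, -3.0] -4.85
[-17.7, 20.7, -3.0] -4.85
[-19.4, 19.2, -3.0] -4.85
[-20.9, 17.5, -3.0] -4.85
[-22.3, 15.6, -3.0] -4.85
[-23.5, 13.7, -3.0] -4.85
[-24.6, 11.6, -3.0] -4.85
[-25.5, 9.5, -3.0] -4.85
[-26.2, 7.3, -3.0] -4.85
[-26.8, 5.1, -3.0] -4.85
[-27.1, 2.8, -3.0] -4.85
[-27.2, 0.5, -3.0] -4.85
```

Emit:
move_arm --pt "-0.016 0.022 -0.006" --pt "-0.018 0.021 -0.006" --pt "-0.019 0.019 -0.006" --pt "-0.021 0.0175 -0.006" --pt "-0.022 0.0155 -0.004" --pt "-0.0235 0.0135 -0.004" --pt "-0.0245 0.0115 -0.003" --pt "-0.0255 0.0095 -0.003" --spin '[-4.9, -4.9, -4.9, -4.9, -4.9, -4.9, -4.9, -4.9]'

```text
t: 12.45
eef_pos: [0.5508, 0.0733, 0.2405]
orientation: [0.92, -2.985, -0.014]
contact_force: [-0.2, -1.0, -0.2]
gripper_width: 0.598
```

```bash
python3 -c "
from h import *
plan([.6312,.1508,.24],232,6)"
```

```text
t 12.45 pos [0.5508 0.0733 0.2405] yaw -145.72 tool z [-0.0199  0.0029 -0.9998] F [-0.16 -1.05 -0.21] w 0.598
[-18.3, 3.1, -0.1] -2.95
[-18.5, 2.2, -0.1] -2.95
[-18.6, 1.2, -0.1] -2.95
[-18.6, 0.3, -0.1] -2.95
[-18.6, -0.7, -0.1] -2.95
[-18.5, -1.7, -0.1] -2.95
```

Emit:
move_arm --pt "-0.0185 0.003 0" --pt "-0.0185 0.002 0" --pt "-0.0185 0.001 0" --pt "-0.0185 0 0" --pt "-0.016 -0.0005 0" --pt "-0.009 -0.001 0" --pt "0 0 0" --spin '[-3, -3, -3, -3, -3, -2, 0]'

```text
t: 13.03
eef_pos: [0.6229, 0.1492, 0.2223]
orientation: [1.37, -2.78, -0.023]
contact_force: [0.2, -0.7, 0.1]
gripper_width: 0.601
```

```bash
python3 -c "
from h import *
plan([.6312,.1508,.2],232,4)
m=camera_model('wrist');im=camera('wrist');cv2.imwrite('pics/w6.png',im)
c=np.array([.6312,.1508,.171]);e=np.array([np.cos(np.radians(53)),np.sin(np.radians(53)),0])
print(proj(m,c),proj(m,c+.023*e),proj(m,c-.023*e),proj(m,[.6312+.042,.150,.145]))"
```

```text
t 13.0333 pos [0.6229 0.1492 0.2223] yaw -127.51 tool z [-0.0441 -0.0049 -0.999 ] F [ 0.22 -0.66  0.11] w 0.601
[-1.8, -1.6, 5.5] 0.12
[-1.8, -1.6, 5.5] 0.12
[-1.8, -1.6, 5.5] 0.12
[-1.8, -1.6, 5.5] 0.12
[309.15180827 235.1121695 ] [309.76976034 268.45286545] [308.5020576  200.05582607] [262.7346952  255.89849682]
```

View pics/w6.png

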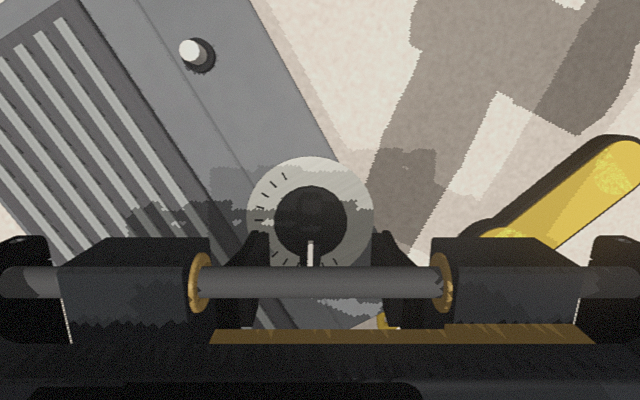

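The wrist view shows the pointer line vertical at x=310 (rows 240–268), so the jaws are aligned with the bar, matching my projection. I'll descend.

```bash
python3 -c "
from h import *
plan([.6312,.1508,.168],232.5,5)"
```

```text
t 13.0833 pos [0.622  0.1486 0.2219] yaw -127.6 tool z [-0.0457 -0.0053 -0.9989] F [-0.53 -0.58 -0.79] w 0.603
[-1.8, -1.6, 10.7] -0.02
[-1.8, -1.6, 10.7] -0.02
[-1.8, -1.6, 10.7] -0.02
[-1.8, -1.6, 10.7] -0.02
[-1.8, -1.6, 10.7] -0.02
```

Emit:
move_arm --pt "-0.003 -0.003 0.006" --pt "-0.003 -0.003 0.011" --pt "-0.002 -0.002 0.011" --pt "-0.001 0 0.011" --pt "0 0 0.008" --pt "0 0 0" --spin '[0, 0, 0, 0, 0, 0]'

```text
t: 13.58
eef_pos: [0.6288, 0.1474, 0.1662]
orientation: [1.355, -2.777, -0.026]
contact_force: [-0.5, -0.1, -0.2]
gripper_width: 0.6
```

```bash
python3 -c "
from h import *
plan([.6312,.1508,.1635],232.5,2)"
```

```text
t 13.5833 pos [0.6288 0.1474 0.1662] yaw -127.94 tool z [-0.0534 -0.0073 -0.9985] F [-0.48 -0.11 -0.24] w 0.6
[-2.1, 0.0, 1.3] -0.22
[-2.1, 0.0, 1.3] -0.22
```

Emit:
move_arm --pt "-0.0025 0 0.0015" --pt "-0.001 0 0.0005" --pt "0 0 0" --spin '[-0.3, 0, 0]'

```text
t: 13.83
eef_pos: [0.6306, 0.1495, 0.1632]
orientation: [1.361, -2.773, -0.026]
contact_force: [-0.1, -0.2, 0.9]
gripper_width: 0.599
```

Emit:
move_arm --pt "0 0 0" --pt "0 0 0" --pt "0 0 0" --pt "0 0 0" --pt "0 0 0" --pt "0 0 0" --spin '[0, 0, 0, 0, 0, 0]' --hand -1 --force 20

```text
t: 14.33
eef_pos: [0.6317, 0.1501, 0.1659]
orientation: [1.364, -2.777, -0.025]
contact_force: [-0.0, 0.3, 0.3]
gripper_width: 0.232
```

```bash
python3 -c "
from h import *
st();plan([.6312,.1508,.1635],232.5,2)"
```

```text
t 14.33 pos [0.6317 0.1501 0.1659] z [-0.0498 -0.0062 -0.9987] tip wc (np.float64(78.9), np.float64(181.7)) yaw -127.65 Fw -0.09 0.33 0.34 T [ 0.04 -0.09 -0.01]
t 14.3333 pos [0.6317 0.1501 0.1659] yaw -127.65 tool z [-0.0498 -0.0062 -0.9987] F [-0.04  0.34  0.34] w 0.232
[-0.2, 0.4, 1.2] -0.08
[-0.2, 0.4, 1.2] -0.08
```

Emit:
move_arm --pt "0 0 0.0015" --pt "0 0 0" --pt "0 0 0" --pt "0 0 0" --spin '[0, 0, 0, 0]'

```text
t: 14.67
eef_pos: [0.6302, 0.1511, 0.1656]
orientation: [1.364, -2.776, -0.028]
contact_force: [-0.6, 0.8, 1.0]
gripper_width: 0.165
```

```bash
python3 -c "
from h import *
st();print(get_state()['gripper_width'])"
```

```text
t 14.67 pos [0.6302 0.1511 0.1656] z [-0.0516 -0.0051 -0.9987] tip wc (np.float64(77.2), np.float64(182.5)) yaw -127.63 Fw -0.76 0.75 1.05 T [ 0.09 -0.01  0.08]
0.16459774530893911
```

Gripped: the opening is 14.3 mm, matching the 14 mm bar. I'll turn clockwise about 53.5°.

Emit:
move_arm --pt "0 0 0" --pt "0 0 0" --pt "0 0 0" --pt "0 0 0" --pt "0 0 0" --pt "0 0 0" --pt "0 0 0" --pt "0 0 0" --spin '[3, 5, 5, 5, 5, 5, 5, 5]'

```text
t: 15.33
eef_pos: [0.6304, 0.1509, 0.1656]
orientation: [0.34, -3.071, -0.001]
contact_force: [-0.5, -0.4, -0.2]
gripper_width: 0.16
```

```bash
python3 -c "
from h import *
st();plan([.6312,.1508,.165],179,2)"
```

```text
t 15.33 pos [0.6304 0.1509 0.1656] z [-0.0518 -0.0048 -0.9986] tip wc (np.float64(139.1), np.float64(110.1)) yaw -167.36 Fw -0.46 -0.43 -0.22 T [0.17 0.03 0.03]
t 15.3333 pos [0.6304 0.1509 0.1656] yaw -167.36 tool z [-0.0518 -0.0048 -0.9986] F [-0.51 -0.36 -0.22] w 0.16
[-0.4, -0.2, 0.3] 6.82
[-0.4, -0.1, 0.3] 6.82
```

Emit:
move_arm --pt "0 0 0" --pt "0 0 0" --pt "0 0 0" --pt "0 0 0" --spin '[5, 5, 3, 0]'

```text
t: 15.67
eef_pos: [0.6304, 0.1509, 0.1656]
orientation: [-0.032, -3.089, 0.007]
contact_force: [-0.4, 0.5, 0.9]
gripper_width: 0.16
```

```bash
python3 -c "
from h import *
st()"
```

```text
t 15.67 pos [0.6304 0.1509 0.1656] z [-0.052  -0.0038 -0.9986] tip wc (np.float64(147.2), np.float64(77.3)) yaw 178.8 Fw -0.48 0.48 0.87 T [ 0.15  0.02 -0.05]
```

Tool yaw is 178.8°, so the pointer should be at about -1.2° and the clip at about -1°. I'll open, lift and look.

Emit:
move_arm --pt "0 0 0" --pt "0 0 0" --pt "0 0 0" --pt "0 0 0" --spin '[0, 0, 0, 0]' --hand 0.2

```text
t: 16.0
eef_pos: [0.6306, 0.1506, 0.1653]
orientation: [-0.026, -3.09, 0.007]
contact_force: [0.4, 0.3, -1.2]
gripper_width: 0.378
```

Emit:
move_arm --pt "0 0 -0.004" --pt "0 0 -0.012" --pt "0 0 -0.02" --pt "0.005 0 -0.02" --pt "0.015 -0.005 -0.02" --pt "0.025 -0.01 -0.01" --pt "0.03 -0.01 0" --pt "0.03 -0.01 0" --spin '[0, 0, 0, 0, 0, 0, 0, 0]'

```text
t: 16.67
eef_pos: [0.5315, 0.1179, 0.2587]
orientation: [-0.022, -3.088, 0.011]
contact_force: [0.1, 0.1, -0.5]
gripper_width: 0.6
```

Emit:
move_arm --pt "0.03 -0.02 0" --pt "0.03 -0.03 0" --pt "0.03 -0.03 0" --pt "0.02 -0.03 0" --pt "0.0 -0.02 0" --pt "0 0 0" --spin '[0, 0, 0, 0, 0, 0]'

```text
t: 17.17
eef_pos: [0.4113, -0.0142, 0.2694]
orientation: [-0.011, -3.095, 0.007]
contact_force: [0.3, -0.3, -0.6]
gripper_width: 0.597
```

```bash
python3 -c "
from h import *
st();S=camera('scene');T=camera('top')
cv2.imwrite('pics/s7.png',S);cv2.imwrite('pics/t7f.png',T)
cv2.imwrite('pics/t7.png',cv2.resize(T[145:220,195:275],None,fx=8,fy=8,interpolation=2))
"
```

```text
t 17.17 pos [ 0.4113 -0.0142  0.2694] z [-0.0464 -0.0042 -0.9989] tip wc (np.float64(-46.8), np.float64(-114.9)) yaw 179.6 Fw 0.35 -0.23 -0.65 T [ 0.02 -0.12  0.  ]
```

View pics/t7.png

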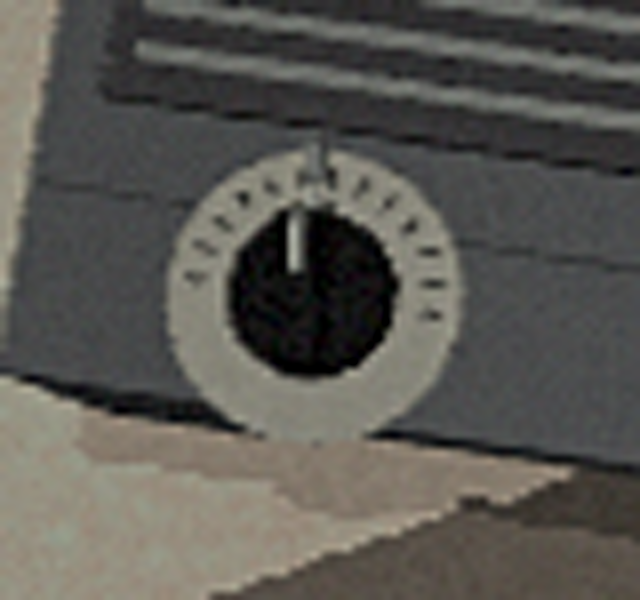

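View pics/s7.png

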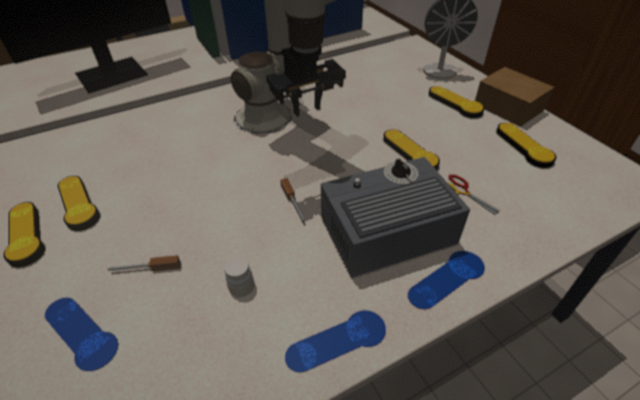

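View pics/t7f.png

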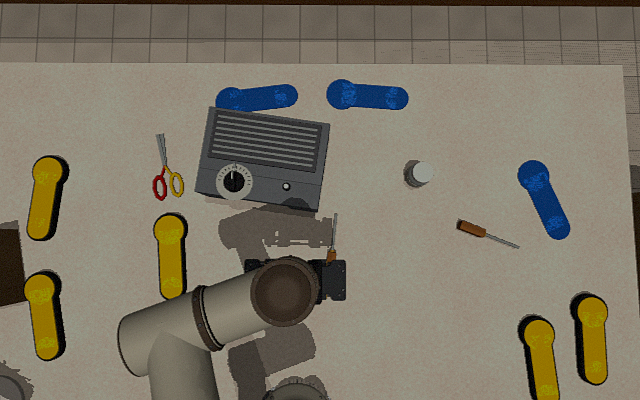

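Pointer in the top crop runs (297,272) to (299,208), clip at (318,163). I'll compute the angles with height parallax and cross-check in the scene view.

```bash
python3 -c "
from h import *
m=camera_model('top');S=camera_model('scene')
g=lambda x,y:(195+x/8-.44,145+y/8-.44)
an=lambda a,b:np.degrees(np.arctan2(*(b-a)[1::-1])).round(2)
p1=onz(m,*g(297,272),.171);p0=onz(m,*g(299,207),.171);d=onz(m,*g(315,293),.1415)
d2=np.array([.6304,.1509,0])
for k in((317,163),(320,163),(318,175)):
  kk=onz(m,*g(*k),.145);print('mk',kk,an(d,kk),an(d2,kk))
print('ptr',an(p1,p0),an(d,p0),an(d2,p0),d,p0)
i=cv2.imread('pics/s7.png');cv2.imwrite('pics/s7c.png',cv2.resize(i[150:190,375:430],None,fx=12,fy=12,interpolation=2))
T=cv2.imread('pics/t7f.png');cv2.imwrite('pics/t7c.png',cv2.resize(T[158:188,218:252],None,fx=18,fy=18,interpolation=0))
f=lambda P:((proj(S,P)-[375,150]+.5)*12).round(0)
for a in(-15,-5,0,5):
  e=np.array([np.cos(np.radians(a)),np.sin(np.radians(a)),0]);print(a,'ptr',f(d*[1,1,0]+[0,0,.171]+.023*e),f(d*[1,1,0]+[0,0,.171]+.008*e),'mk',f(d*[1,1,0]+[0,0,.145]+.042*e))
"
```

```text
mk [0.67133252 0.15038845 0.145     ] -0.64 -0.72
mk [0.67133625 0.14946104 0.145     ] -1.97 -2.01
mk [0.66757696 0.14999656 0.145     ] -1.33 -1.39
ptr -0.45 -1.96 -2.04 [0.63124655 0.15083812 0.1415    ] [0.65328263 0.15008403 0.171     ]
-15 ptr [368. 236.] [342. 192.] mk [385. 384.]
-5 ptr [385. 232.] [348. 191.] mk [415. 376.]
0 ptr [392. 229.] [350. 190.] mk [429. 371.]
5 ptr [400. 226.] [353. 189.] mk [443. 365.]
```

View pics/t7c.png

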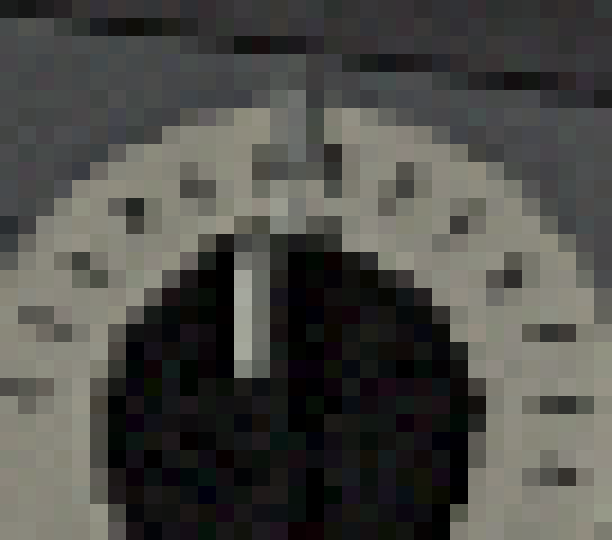

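View pics/s7c.png

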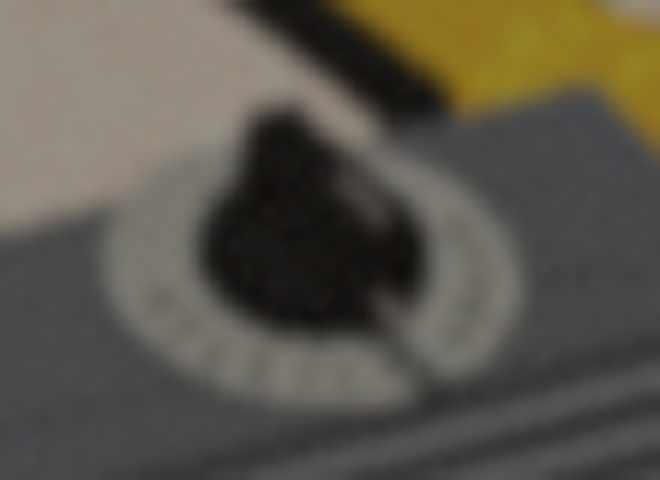

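Top view puts the clip at about -1±1.5° and the pointer at about -0.5 to -2°, within tolerance but at coarse pixels. There's time for one close wrist look to confirm.

Emit:
move_arm --pt "-0.03 0.012 -0.005" --pt "-0.036 0.014 -0.005" --pt "-0.036 0.014 -0.005" --pt "-0.036 0.014 -0.005" --pt "-0.036 0.014 0" --pt "-0.036 0.014 0" --pt "-0.036 0.014 0" --pt "-0.036 0.014 0" --spin '[0, 0, 0, 0, 0, 0, 0, 0]'

```text
t: 17.93
eef_pos: [0.7052, 0.107, 0.2767]
orientation: [-0.001, -3.098, 0.003]
contact_force: [0.7, -0.2, 0.8]
gripper_width: 0.596
```

Emit:
move_arm --pt "-0.03 0.014 0" --pt "-0.02 0.01 0" --pt "-0.01 0 0" --pt "0 0 0" --pt "0 0 0" --spin '[0, 0, 0, 0, 0]'

```text
t: 18.35
eef_pos: [0.7754, 0.1437, 0.2584]
orientation: [0.011, -3.088, 0.008]
contact_force: [-0.5, 0.1, 0.7]
gripper_width: 0.598
```

```bash
python3 -c "
from h import *
st();m=camera_model('wrist');im=camera('wrist');cv2.imwrite('pics/w8.png',im)
for P in([.6312,.1508,.1415],[.6542,.1508,.171],[.6732,.1508,.145]):print(proj(m,P))
print(m)"
```

```text
t 18.35 pos [0.7754 0.1437 0.2584] z [-0.0531 -0.005  -0.9986] tip wc (np.float64(291.3), np.float64(94.4)) yaw -179.6 Fw -0.49 0.03 0.66 T [-0.01 -0.11 -0.  ]
[332.30240079  10.53863863]
[333.09989256  34.39667409]
[331.60038654  70.64787839]
{'camera_matrix': array([[341.10896009,   0.        , 319.92552672],
       [  0.        , 341.10896009, 197.51056109],
       [  0.        ,   0.        ,   1.        ]]), 'position': array([0.71085746, 0.14395803, 0.41399834]), 'rotation': array([-0.17472531, -0.16661255,  1.57178111])}
```

View pics/w8.png

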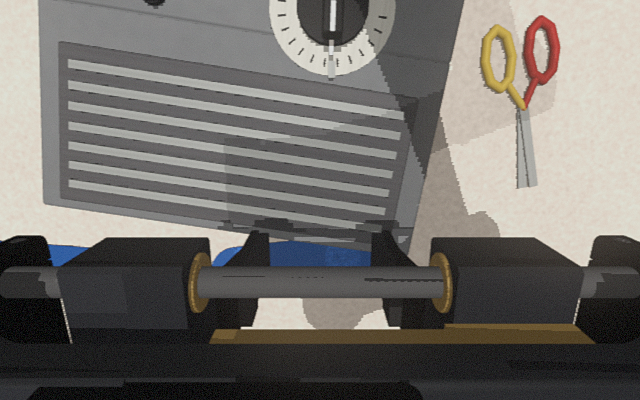

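The wrist view shows the pointer line at (333, 0–32) in line with the clip at (331, 40–80), within about 2°. The rod lay flat in the last scene view and the arm is touching nothing, so I'll hand in.

```bash
python3 -c "
from cell import *
print(finish_job())"
```

```text
the job is handed in; nothing more can be done
None
```

I reset the warmer, laid the rod back flat on the bench and turned the dial to the marker clip, then handed the job in at about 18.4 s. The hand-in gives no verdict, so what follows is from my own checks.

- **Rod:** I took the one nearest the base (0.549 m away; the look-alike was at 0.709 m).
- **Button:** I swept the hidden face from the right and felt the slot near mid width, as a 12 N side force while the tip moved in. The tip stopped about 22 mm behind the face at 11–12 N. In the scene view the white pin had risen about 14.1 mm, against 14 mm expected.
- **Rod laid down:** the scene view showed it flat and let go to the right of the warmer, clear of everything.
- **Dial:** I turned it about 54° clockwise. The last wrist picture shows the pointer in line with the clip to about 2°. The coarser top view allowed up to about 3.5°; the limit is 6.9°.
- **Bystanders:** they looked unmoved in the pictures, and the arm was touching nothing at the end.

- **Disagreement:** before the sweep, the top view put the rod tip 5–10 mm away from where the arm pose said it was. Contact with the face came at the arm-pose value.
- **Tilt:** the tool also leaned by up to about 3.7° while pushing. It was nearly upright again when I laid the rod down, but leaned about 3° again at the dial, with no harm seen.

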